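# Set up a bar, weight and bush for tack welding

## Task

Set up the work for tack welding: stand the short round pipe in the middle of the chalk circle and the short square tube squarely in the middle of the chalk square, then lay the long flat bar across the tops of both, along the chalk line and centred on its cross tick. Then put the knobbed weight on the bar right above the square tube to hold it down, and last of all stand the small thick-walled bush upright on the middle of the bar. Leave everything standing free, and do not shift the ball bearing and the hex nut that lie among the parts.

Things in the scene. Friction and masses are not known exactly. Their poses are not given: they have to be found in the camera images.
- pipe_stub: Task thing: short round steel pipe, standing upright, outside diameter 50 mm, inside 40 mm, 40 mm high, about 0.2 kg, open at both ends. Origin at the centre of its underside, z up.
- tube_stub: Task thing: short square steel tube, standing upright, 50 x 50 mm outside, 4 mm wall, 40 mm high, about 0.22 kg, open at both ends. Origin at the centre of its underside, x and y square to its outer faces, z up.
- flat_bar: Task thing: plain flat steel bar lying flat on the table, 220 mm long (its x), 40 mm wide (its y), 10 mm thick, about 0.6 kg. Origin at the centre of its underside, z up.
- weight: Task thing: grey round hold-down weight, body 54 mm diameter and 36 mm high, a short neck (22 mm diameter) above it, then a knob to grip it by: 30 mm diameter, from 44 to 64 mm above the underside. About 0.7 kg. Origin at the centre of its underside, z up.
- bush: Task thing: small thick-walled steel bush (ring), standing upright, outside diameter 36 mm, bore 20 mm, 30 mm high, about 0.15 kg. Origin at the centre of its underside, z up.
- chalk_line: Target, fixed: straight white chalk line 300 mm long drawn on the table along its x, with a 90 mm cross tick (along its y) at its middle. Origin at the middle, on the table top (z = 0). No thickness to touch.
- chalk_circle: Target, fixed: white chalk circle, 68 mm diameter, drawn on the chalk line 75 mm from its middle, towards one end; which end varies. Origin at its centre on the table top.
- chalk_square: Target, fixed: white chalk square, 66 x 66 mm, drawn on the chalk line 75 mm from its middle, at the other end from the circle. Origin at its centre on the table top, x and y along its sides.
- bearing: Bystander, loose, to be left alone: ball bearing lying flat, 52 mm diameter, 14 mm high, closed in the middle by a hub. Origin at the centre of its underside.
- hex_nut: Bystander, loose, to be left alone: dark hexagon nut lying flat, 30 mm across flats, 18 mm high. Origin at the centre of its underside.
Not all that is in view belongs to the job. What is shaped like the tube_stub but orange or purple is not meant.

How it is judged:
On the way, in this order (a step that is already met when the one before it is completed fails the run):
1. the pipe stands in the circle and the square tube in the square, released (horizontal distance between pipe_stub and chalk_circle below 0.012 m and angle between each of pipe_stub, tube_stub's own z axis and vertical below 0.12 rad and height (world z) of pipe_stub between -0.005 and 0.005 m and horizontal distance between tube_stub and chalk_square below 0.012 m and height (world z) of tube_stub between -0.005 and 0.005 m and (angle between the x axis of tube_stub and the x axis of chalk_square, either way round below 0.22 rad or angle between the x axis of tube_stub and the y axis of chalk_square, either way round below 0.22 rad) and linear speed of each of pipe_stub, tube_stub below 0.02 m/s and contact force between the fingers and pipe_stub below 0.1 N and contact force between the fingers and tube_stub below 0.1 N), for 0.2 s.
2. the bar lies across both, along the line, released (all of step 1 and horizontal distance between flat_bar and chalk_line below 0.015 m and angle between the x axis of flat_bar and the x axis of chalk_line, either way round below 0.13 rad and ((angle between flat_bar's own z axis and vertical below 0.12 rad and height (world z) of flat_bar between 0.035 and 0.045 m) or (angle between flat_bar's own z axis and vertical above 3.02 rad and height (world z) of flat_bar between 0.045 and 0.055 m)) and linear speed of flat_bar below 0.02 m/s and contact force between the fingers and flat_bar below 0.1 N), for 0.2 s.
3. the weight stands on the bar above the square tube, released (all of step 2 and horizontal distance between weight and tube_stub below 0.015 m and angle between weight's own z axis and vertical below 0.12 rad and height (world z) of weight between 0.045 and 0.056 m and linear speed of weight below 0.02 m/s and contact force between the fingers and weight below 0.1 N), for 0.2 s.
At the end, for the whole second after the job is handed in: Upright: pipe within 12 mm of circle centre, tube of square centre (0.22 rad square); bar on both, middle within 15 mm of tick, 0.13 rad of line; weight on bar within 15 mm of tube's axis; bush upright on bar within 12 mm of its middle; all released, at rest (all of step 3 and horizontal distance between bush and flat_bar below 0.012 m and ((angle between bush's own z axis and vertical below 0.12 rad and height (world z) of bush between 0.045 and 0.056 m) or (angle between bush's own z axis and vertical above 3.02 rad and height (world z) of bush between 0.074 and 0.086 m)) and linear speed of bush below 0.02 m/s and contact force between the fingers and bush below 0.1 N); the robot touches nothing.
It fails at once if the ball bearing was shifted by more than 20 mm (distance of bearing from where it was at the start of the episode above 0.02 m).
It fails at once if the hex nut was shifted by more than 20 mm (distance of hex_nut from where it was at the start of the episode above 0.02 m).
It also fails if it takes over 120 s, if anything falls off the work surface, if the arm or the gripper's body presses on something with over 40 N, if the wrist force passes 120 N, or if a joint passes its speed limit or range.

## Robot

A 7-joint arm with a two-finger parallel gripper is mounted at the origin on the work surface. World frame = base frame: x ahead of the robot, y to its left, z up, the work surface at z = 0. Lengths are in m, angles in rad, forces in N, time in s.
With the tool pointing down it reaches from about 0.425 to 0.95 m from the base axis. Payload 4.7 kg.
Tool frame: the origin (TCP) lies between the finger pads; the fingertips stand 11 mm ahead of it and the grasp point (between the pads) lies 8 mm behind it; z points along the fingers, y is the line along which they close (so a half turn about z gives the same grasp; the last joint's range is limited). The gripper opens to 85 mm and grips with 20 to 120 N. Pads are 22 mm wide; open, the fingers measure 114 mm over their backs; the gripper's body (76 mm by 85 mm) begins 54 mm behind the grasp point. The pads swing forward as they close: fully open they stand 13 mm farther back than shut.
Start: joints at [-1.134, 0.469, -0.049, 1.532, 0.024, 1.141, -0.082], TCP at [0.303, 0.603, 0.242] pointing down, gripper open.
Joint ranges: [-2.59, 2.59], [-0.33, 1.99], [-1.39, 1.29], [0.1, 2.45], [-1.04, 4.18], [0.21, 1.99], [-2.66, 2.66]. Speed limits (rad/s): [2.57, 2.57, 3.14, 3.14, 3.14, 3.14, 3.14].

## Interface

Orientations are given as [roll, pitch, yaw] about the fixed x, y, z axes, in that order (R = Rz(yaw) Ry(pitch) Rx(roll)).
In Python, from rig import env gives the robot as it stands. The module is installed in compiled form; this text tells all that it offers.
- The arm moves only by the shell command python3 -m inch 'ROWS' [FORCE]. ROWS is JSON, one flat list of numbers, 7 for each row, row after row: the shift along the tool's x, y, z in cm, then the turn, a rotation vector about the tool's x, y, z in degrees, then the finger opening in cm, from 0 to 8.54. A call has 1 to 20 rows; each row is the pose to reach, as a shift and turn from the pose commanded when the call began, along the tool's axes at that moment; what a row does not reach only later rows make up. A row lasts 1/8 s, in which the tool goes at most 62.5 mm and 10.7 degrees, less where a joint would pass 70% of its speed; a pose out of reach is approached as far as the arm can. A call with a gripper value outside its range is refused whole. The fingers move at their own pace and stop on an object; FORCE is the grip in N (left out, the last holds). Time passes only in rows, so rows that repeat a pose let the fingers close. It gives the time, the measured TCP pose, the force, the opening and the grip force at its end, in the units of the state.
- env.get_obs(): the state, without advancing time (a new reading comes with each control period).
- env.snapshot(name): name is "side" or "top"; returns the picture (420x560x3 uint8, red, green, blue); there is no depth.
- env.get_calibration(name): a dict with "fx", "fy", "cx", "cy" (pixels), "k1" (the pictures are not rectified: a ray, as slopes to the right and down, at radius r is drawn at 1 + k1 r^2 times it, then the intrinsics apply), "R" (3x3) and "t" (3): a world point X has camera coordinates R X + t. Camera axes: x right, y down, z forward; pixel columns grow to the right and rows downward; lengths in m; the calibration is good to about 2 mm. A picture is of the moment at which its call begins. get_calibration takes no time and is no camera call.
- env.job_done(): hands the job in; it is judged then, once.
The state is a dict: "time_s": time; "joint_pos": joint angles; "joint_vel": joint speeds; "tau": joint torques, N m; "tool_pos": TCP position; "orientation": TCP orientation; "contact_force": force on the tool from outside, world axes, zero at the start; "wrist_torque": the same for the moment, N m; "gripper_width": finger opening in m; "grip_force": force on a finger pad.
Only numpy, scipy, OpenCV 4.12 (cv2) and the standard library are available. Lean on these libraries where they do the work, as an engineer would, in place of code of your own. Each camera call takes 0.05 s, during which the arm holds its last target. There are 200 camera calls.

## Working session

There is one attempt and no reset: what is moved stays moved. The work goes in short steps, Python scripts to look and compute and a shell command to move; the robot and the scene stay as the last step left them, time stands still between calls to the robot, and variables do not carry over. Pictures are saved under pics/ and viewed, at most 14 in all, crops included, and the job is handed in when it is done.

```bash
mkdir -p pics; python3 - <<'E'
from rig import env
import cv2
for n in("top","side"):
    cv2.imwrite(f"pics/{n}0.png",env.snapshot(n)[:,:,::-1]); print(n,env.get_calibration(n))
print(env.get_obs())
E
```

```text
top {'fx': 401.01286971988037, 'fy': 401.01286971988037, 'cx': 278.57424574793595, 'cy': 209.70312221549642, 'k1': -0.11082785457922927, 'R': array([[-0.01818247, -0.99982858, -0.00349499],
       [-0.99113273,  0.0184843 , -0.13158362],
       [ 0.13162567,  0.00107149, -0.99129891]]), 't': array([-0.02610252,  0.48616189,  0.89471829])}
side {'fx': 460.3625656253106, 'fy': 460.3625656253106, 'cx': 289.24678878115924, 'cy': 206.56441177145783, 'k1': -0.1320184319593026, 'R': array([[ 0.98794681, -0.15334401,  0.02113555],
       [-0.09259144, -0.694836  , -0.71318284],
       [ 0.12404806,  0.70262974, -0.70065935]]), 't': array([-0.51712802,  0.05779324,  1.07784441])}
{'time_s': 0.1, 'joint_pos': array([-1.13392552,  0.46939307, -0.04861643,  1.53354414,  0.02410039,
        1.14101503, -0.08230267]), 'joint_vel': array([ 0.00099443, -0.00169326,  0.00033725, -0.00084678,  0.00094549,
        0.00172456,  0.00149811]), 'tau': array([ 2.13748790e-04, -5.11514568e+01, -4.71332995e-02, -2.38390875e+01,
        1.07865839e-02,  4.35585418e-03, -6.03859149e-06]), 'tool_pos': array([0.30290295, 0.60266548, 0.24135749]), 'orientation': array([-3.13981941e+00,  5.18658248e-05,  2.67586690e+00]), 'contact_force': array([-0.11563835,  0.14065646, -0.59591206]), 'wrist_torque': array([-0.00072354, -0.02667488,  0.01188411]), 'grip_force': 0.0, 'gripper_width': 0.08535949551554771}
```

View pics/top0.png

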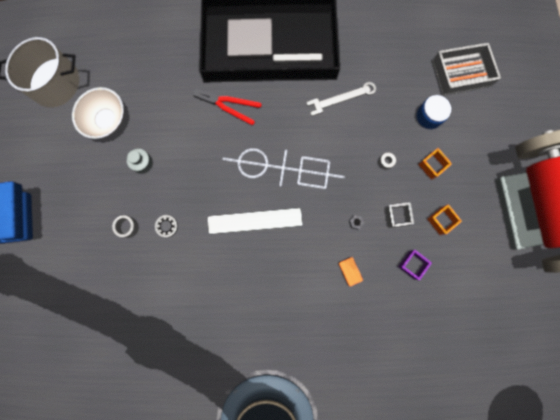

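View pics/side0.png

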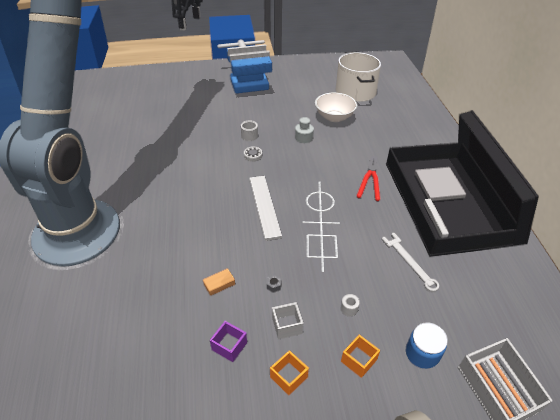

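Top view: pipe (123,226), bearing (166,226), weight (138,160), bar (255,220), circle (253,163), square (313,172), nut (356,222), bush (388,160). The candidates for the square tube are grey (401,214), orange (435,163), orange (446,219) and purple (416,264). Grey bare steel at (401,214) is the one meant, because orange and purple are excluded. The side view agrees, with the grey tube at (287,319). I'll confirm with an enlarged crop while measuring.

```bash
cat > h.py <<'E'
import numpy as np, cv2
from rig import env
from scipy.spatial.transform import Rotation as Ro
def ray(n,px):
    c=env.get_calibration(n); K=np.array([[c['fx'],0,c['cx']],[0,c['fy'],c['cy']],[0,0,1]])
    u=cv2.undistortPoints(np.float64(px).reshape(-1,1,2),K,np.array([c['k1'],0,0,0]))[:,0]
    return -c['R'].T@c['t'], np.c_[u,np.ones(len(u))]@c['R']
def plane(n,px,z):
    o,d=ray(n,px); return (o+d*((z-o[2])/d[:,2])[:,None])[:,:2]
def blobs(n,img,win,thr=135,smax=60):
    x0,y0,x1,y1=win; hsv=cv2.cvtColor(img,cv2.COLOR_RGB2HSV)
    m=((hsv[...,2]>thr)&(hsv[...,1]<smax)).astype(np.uint8)
    w=np.zeros_like(m); w[y0:y1,x0:x1]=m[y0:y1,x0:x1]
    cs=cv2.findContours(w,cv2.RETR_EXTERNAL,cv2.CHAIN_APPROX_NONE)[0]
    return [c for c in sorted(cs,key=cv2.contourArea,reverse=True) if cv2.contourArea(c)>15]
def cen(c):
    M=cv2.moments(c); return np.array([M['m10'],M['m01']])/M['m00']
def go(x,y,z,yaw=None):
    """shift (cm) and turn (deg about tool z) from measured pose to world target; yaw mod 180"""
    o=env.get_obs(); R=Ro.from_euler('xyz',o['orientation'])
    d=R.inv().apply(np.array([x,y,z])-o['tool_pos'])*100
    s='go d=%s'%np.round(d,2)
    if yaw is not None:
        a=(np.degrees(yaw-o['orientation'][2])+90)%180-90
        Rt=Ro.from_euler('xyz',[np.pi,0,o['orientation'][2]+np.radians(a)])
        s+=' turn %s'%np.round((R.inv()*Rt).as_rotvec(degrees=True),1)
    print(s,'at',np.round(o['tool_pos'],4),'yaw',round(o['orientation'][2],3))
E
python3 - <<'E'
from h import *
t=env.snapshot("top"); s=env.snapshot("side")
a=cv2.resize(t[135:245,95:190],None,fx=3.6,fy=3.6,interpolation=cv2.INTER_CUBIC); b=cv2.resize(t[135:285,340:470],None,fx=3.3,fy=3.3,interpolation=cv2.INTER_CUBIC)
o=np.zeros((500,790,3),np.uint8); o[:a.shape[0],:a.shape[1]]=a; o[:b.shape[0],350:350+b.shape[1]]=b
cv2.imwrite("pics/crop1.png",o[:,:,::-1])
W=dict(pipe=(105,208,143,246,.02),weight=(120,143,156,177,.0),bush=(376,148,400,172,.015),tube=(383,197,417,231,.02),bar=(200,200,310,240,.005),nut=(346,212,366,232,.009),bearing=(150,212,180,240,.007))
for k,w in W.items():
    for thr in (100,130):
        for c in blobs("top",t,w[:4],thr)[:1]:
            h=cv2.convexHull(c); r=cv2.minAreaRect(h); B=plane("top",cv2.boxPoints(r),w[4]); e=B[1]-B[0]; e2=B[2]-B[1]
            print(k,thr,cen(h).round(1),plane("top",cen(h),w[4]).round(4),np.hypot(*e).round(4),np.hypot(*e2).round(4),np.degrees(np.arctan2(e[1],e[0])).round(1))
# chalk
for thr in(100,130):
    c=blobs("top",t,(215,140,352,192),thr)[0]; m=np.zeros(t.shape[:2],np.uint8); hsv=t.max(2); m[140:192,215:352]=hsv[140:192,215:352]>thr
    cs,hi=cv2.findContours(m,cv2.RETR_CCOMP,cv2.CHAIN_APPROX_NONE)
    for q,hh in zip(cs,hi[0]):
        if cv2.contourArea(q)>30:
            r=cv2.minAreaRect(q);B=plane("top",cv2.boxPoints(r),0);e=B[1]-B[0]
            print('chalk',thr,'hole' if hh[3]>=0 else 'out',cv2.contourArea(q),cen(q).round(1),plane("top",cen(q),0).round(4),np.degrees(np.arctan2(e[1],e[0])).round(1))
    p=cs[int(np.argmax([cv2.contourArea(q) for q in cs]))][:,0]; print('ends',p[p[:,0].argmin()],p[p[:,0].argmax()],p[p[:,1].argmin()],p[p[:,1].argmax()], plane("top",np.float64([p[p[:,0].argmin()],p[p[:,0].argmax()],p[p[:,1].argmin()],p[p[:,1].argmax()]]),0).round(4).tolist())
E
```

```text
pipe 100 [123.5 226.5] [[0.4539 0.3336]] 0.0917 0.0878 -91.1
pipe 130 [122.3 225.8] [[0.4555 0.3367]] 0.0519 0.0523 -91.0
weight 100 [137.5 159.5] [[0.6217 0.3119]] 0.0901 0.084 -91.9
weight 130 [137. 159.] [[0.623  0.3133]] 0.0561 0.0561 -44.6
bush 100 [387.5 159.5] [[ 0.6053 -0.3004]] 0.0568 0.0574 -90.5
bush 130 [388.3 159.5] [[ 0.6053 -0.3024]] 0.037 0.0374 -90.6
tube 100 [399.5 213.5] [[ 0.4728 -0.3203]] 0.0799 0.0788 -90.9
tube 130 [401.3 213.9] [[ 0.4717 -0.3244]] 0.056 0.0554 -83.0
bar 100 [254.5 219.5] [[0.4668 0.0225]] 0.0935 0.2612 0.4
bar 130 [254.6 220.6] [[0.4643 0.0224]] 0.2266 0.0462 -86.3
nut 100 [355.5 221.5] [[ 0.4571 -0.2167]] 0.0455 0.0453 -91.1
bearing 100 [164.5 225.5] [[0.456  0.2378]] 0.0709 0.0646 -91.0
bearing 130 [165.1 225.6] [[0.4558 0.2364]] 0.0537 0.055 -91.0
chalk 100 out 6936.0 [283.  165.5] [[ 0.598  -0.0477]] -91.1
ends [215 140] [351 191] [215 140] [215 191] [[0.6661, 0.1185], [0.5321, -0.2107], [0.6661, 0.1185], [0.5383, 0.1177]]
chalk 130 out 1917.5 [285.2 167.8] [[ 0.5922 -0.0529]] -3.6
chalk 130 hole 243.0 [312.5 178.6] [[ 0.5642 -0.1184]] -10.1
chalk 130 hole 193.5 [251.3 168.7] [[0.5917 0.0293]] -8.7
chalk 130 hole 241.0 [314.3 165.6] [[ 0.5965 -0.124 ]] -10.1
chalk 130 hole 188.0 [253.4 156.8] [[0.6212 0.024 ]] -8.7
ends [222 157] [344 177] [248 148] [324 189] [[0.6225, 0.101], [0.5669, -0.1951], [0.6438, 0.0371], [0.5382, -0.1455]]
```

View pics/crop1.png

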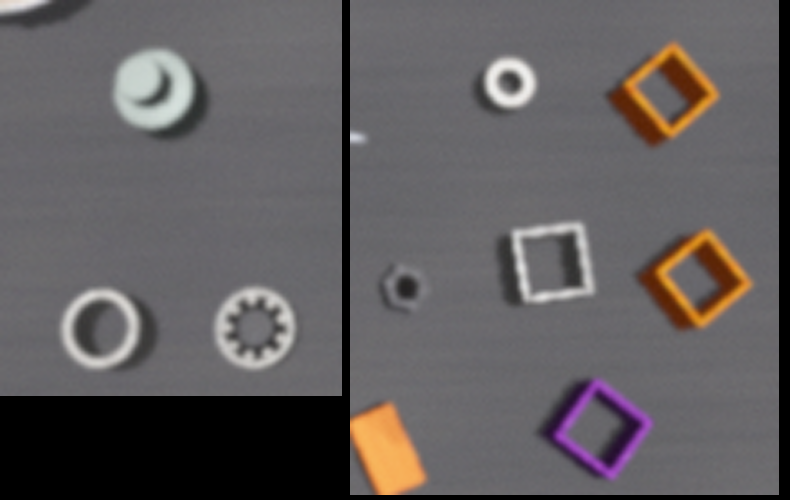

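The crop confirms it: the grey square tube is at top-view pixel (401,214), clear of the orange and purple ones. The bright masks are the top rims, so I'll cast rays at rim height. Chalk from the masks: circle (0.6065, 0.0267), square (0.5804, -0.1212), middle about (0.594, -0.047), line at 79.9°.

```bash
python3 - <<'E'
from h import *
for k,p,z in(("pipe",(122.3,225.8),.04),("weight",(137,159),.036),("bush",(388.3,159.5),.03),("tube",(401.3,213.9),.04),("bar",(254.6,220.6),.01),("bearing",(165.1,225.6),.014),("nut",(356,222),.018)): print(k,plane("top",p,z)[0].round(4))
# side-view check
s=env.snapshot("side")
for k,w,z in(("pipe",(238,118,262,142),.04),("tube",(268,300,306,340),.04),("bush",(338,292,362,316),.03),("bar",(245,170,285,242),.01)):
    c=blobs("side",s,w,130)
    if c: h=cv2.convexHull(c[0]); print('side',k,cen(h).round(1),plane("side",cen(h),z/2)[0].round(4))
x,y=plane("top",(122.3,225.8),.04)[0]; go(x,y,.12,np.radians(90))
E
```

```text
pipe [0.4536 0.3286]
weight [0.6132 0.3   ]
bush [ 0.6014 -0.2981]
tube [ 0.4695 -0.3183]
bar [0.4636 0.022 ]
bearing [0.455  0.2344]
nut [ 0.455  -0.2161]
side pipe [249.5 129.5] [0.4554 0.3291]
side tube [286.5 319.5] [ 0.468  -0.3192]
side bush [349.5 303.5] [ 0.6016 -0.2975]
side bar [264.5 205.5] [0.4641 0.02  ]
go d=[-25.77 -17.73  12.2 ] turn [-0.   0.  63.3] at [0.3031 0.6029 0.2418] yaw 2.676
```

```bash
python3 -m inch '[-25.8,-17.7,10,0,0,63.3,8.5,-25.8,-17.7,10,0,0,63.3,8.5,-25.8,-17.7,10,0,0,63.3,8.5,-25.8,-17.7,10,0,0,63.3,8.5,-25.8,-17.7,10,0,0,63.3,8.5,-25.8,-17.7,10,0,0,63.3,8.5,-25.8,-17.7,10,0,0,63.3,8.5,-25.8,-17.7,10,0,0,63.3,8.5,-25.8,-17.7,10,0,0,63.3,8.5,-25.8,-17.7,10,0,0,63.3,8.5]' 60; python3 -c "
from h import *
go(.4545,.329,.020,np.pi/2)"
```

```text
time_s: 1.5
tool_pos: [0.4537, 0.3302, 0.1425]
orientation: [3.141, -0.001, 1.573]
contact_force: [0.2, -0.7, 0.0]
gripper_width: 0.0846
grip_force: 0.0
go d=[-0.12  0.07 12.25] turn [ 0.  -0.   0.2] at [0.4537 0.3302 0.1425] yaw 1.573
```

```bash
python3 -m inch '[-0.1,0.1,6,0,0,0.2,8.5,-0.1,0.1,10,0,0,0.2,8.5,-0.1,0.1,12.2,0,0,0.2,8.5,-0.1,0.1,12.2,0,0,0.2,8.5,-0.1,0.1,12.2,0,0,0.2,4,-0.1,0.1,12.2,0,0,0.2,4,-0.1,0.1,12.2,0,0,0.2,4,-0.1,0.1,12.2,0,0,0.2,4,-0.1,0.1,12.2,0,0,0.2,4,-0.1,0.1,12.2,0,0,0.2,4]' 40; python3 -c "
from h import *
go(.6065,.0267,.14,np.radians(80))"
```

```text
time_s: 2.75
tool_pos: [0.4556, 0.3288, 0.022]
orientation: [3.14, -0.002, 1.568]
contact_force: [-2.1, 0.1, 5.6]
gripper_width: 0.0494
grip_force: 41.1
go d=[-30.15  15.19 -11.84] turn [ 0.1 -0.1  9.8] at [0.4556 0.3288 0.022 ] yaw 1.568
```

```bash
python3 -m inch '[0,0,-5,0,0,0,4,0,0,-9,0,0,0,4,-30.2,15.2,-9,0,0,9.8,4,-30.2,15.2,-9,0,0,9.8,4,-30.2,15.2,-9,0,0,9.8,4,-30.2,15.2,-9,0,0,9.8,4,-30.2,15.2,-9,0,0,9.8,4,-30.2,15.2,-9,0,0,9.8,4,-30.2,15.2,-9,0,0,9.8,4,-30.2,15.2,-9,0,0,9.8,4]'; python3 -c "
from h import *
go(.6065,.0267,.023,np.radians(80))
t=env.snapshot('top');cv2.imwrite('pics/t1.png',t[100:260,180:360,::-1].repeat(3,0).repeat(3,1))"
```

```text
time_s: 4.0
tool_pos: [0.6056, 0.027, 0.1103]
orientation: [-3.141, -0.001, 1.398]
contact_force: [0.8, -0.2, -2.6]
gripper_width: 0.0493
grip_force: 42.8
go d=[-0.03  0.1   8.73] turn [-0.  -0.1  0.1] at [0.6056 0.027  0.1103] yaw 1.398
```

```bash
python3 -m inch '[0,0.1,5,0,0,0,4,0,0.1,8,0,0,0,4,0,0.1,8.7,0,0,0,4,0,0.1,8.8,0,0,0,4,0,0.1,8.8,0,0,0,4,0,0.1,8.8,0,0,0,6.5,0,0.1,8.8,0,0,0,6.5,0,0.1,8.8,0,0,0,6.5,0,0.1,5,0,0,0,7.5,0,0.1,0,0,0,0,8.5,0,0.1,-2,0,0,0,8.5,0,0.1,-2,0,0,0,8.5]'; python3 -c "
from h import *
go(.4692,-.3187,.13,np.radians(97))"
```

```text
time_s: 5.55
tool_pos: [0.6084, 0.0254, 0.1321]
orientation: [3.138, -0.001, 1.396]
contact_force: [0.2, 0.3, -0.5]
gripper_width: 0.0851
grip_force: 0.0
go d=[-36.31  -7.73   0.13] turn [  0.2  -0.1 -17. ] at [0.6084 0.0254 0.1321] yaw 1.396
```

```bash
python3 -m inch '[-36.3,-7.7,0,0,0,-16,8.5,-36.3,-7.7,0,0,0,-16,8.5,-36.3,-7.7,0,0,0,-16,8.5,-36.3,-7.7,0,0,0,-16,8.5,-36.3,-7.7,0,0,0,-16,8.5,-36.3,-7.7,0,0,0,-16,8.5,-36.3,-7.7,0,0,0,-16,8.5,-36.3,-7.7,0,0,0,-16,8.5,-36.3,-7.7,0,0,0,-16,8.5]'; python3 -c "
from h import *
go(.4692,-.3187,.021,np.radians(96))"
```

```text
time_s: 6.68
tool_pos: [0.469, -0.3166, 0.1295]
orientation: [-3.141, -0.002, 1.679]
contact_force: [-0.2, 0.4, -0.4]
gripper_width: 0.0849
grip_force: 0.0
go d=[-0.22  0.   10.85] turn [-0.  -0.1  0.2] at [ 0.469  -0.3166  0.1295] yaw 1.679
```

```bash
python3 -m inch '[-0.2,0,5,0,0,0,8.5,-0.2,0,9,0,0,0,8.5,-0.2,0,10.8,0,0,0,8.5,-0.2,0,10.8,0,0,0,8.5,-0.2,0,10.8,0,0,0,4,-0.2,0,10.8,0,0,0,4,-0.2,0,10.8,0,0,0,4,-0.2,0,10.8,0,0,0,4,-0.2,0,10.8,0,0,0,4,-0.2,0,10.8,0,0,0,4,-0.2,0,6,0,0,0,4,-0.2,0,2,0,0,0,4,-0.2,0,2,0,0,0,4]' 40; python3 -c "
from h import *
go(.5804,-.1212,.11,np.radians(79.9))"
```

```text
time_s: 8.3
tool_pos: [0.4703, -0.322, 0.1135]
orientation: [3.136, 0.004, 1.676]
contact_force: [0.0, -0.5, -2.5]
gripper_width: 0.0495
grip_force: 43.3
go d=[18.82 13.05  0.36] turn [ 0.4  0.2 16.1] at [ 0.4703 -0.322   0.1135] yaw 1.676
```

```bash
python3 -m inch '[18.7,13,0,0,0,16.1,4,18.7,13,0,0,0,16.1,4,18.7,13,0,0,0,16.1,4,18.7,13,0,0,0,16.1,4,18.7,13,0,0,0,16.1,4,18.7,13,0,0,0,16.1,4,18.7,13,0,0,0,16.1,4]'; python3 -c "
from h import *
go(.5804,-.1212,.0225,np.radians(79.9))"
```

```text
time_s: 9.18
tool_pos: [0.5771, -0.1229, 0.1098]
orientation: [-3.14, 0.001, 1.392]
contact_force: [-0.3, 0.1, -2.3]
gripper_width: 0.0493
grip_force: 43.2
go d=[0.23 0.31 8.73] turn [-0.1  0.  -0.2] at [ 0.5771 -0.1229  0.1098] yaw 1.392
```

```bash
python3 -m inch '[0.2,0.2,4,0,0,0,4,0.2,0.2,7.5,0,0,0,4,0.2,0.2,7.5,0,0,0,4,0.2,0.2,7.5,0,0,0,4]'; python3 -c "
from h import *
go(.5804,-.1212,.0225,np.radians(79.9))"
```

```text
time_s: 9.68
tool_pos: [0.5811, -0.1207, 0.0364]
orientation: [3.14, 0.0, 1.393]
contact_force: [0.0, 0.6, -1.7]
gripper_width: 0.0492
grip_force: 43.1
go d=[-0.06 -0.07  1.39] turn [ 0.1  0.  -0.1] at [ 0.5811 -0.1207  0.0364] yaw 1.393
```

```bash
python3 -m inch '[0,0,1,0,0,0,4,0,0,1.4,0,0,0,4,0,0,1.4,0,0,0,4,0,0,1.4,0,0,0,6.5,0,0,1.4,0,0,0,6.5,0,0,1.4,0,0,0,6.5,0,0,-2,0,0,0,7.5,0,0,-8,0,0,0,8.5,0,0,-12,0,0,0,8.5,0,0,-12,0,0,0,8.5,0,0,-12,0,0,0,8.5]'; python3 - <<'E'
from h import *
go(.4640,.0215,.13,np.radians(93.7))
t=env.snapshot("top"); cv2.imwrite("pics/t2.png",cv2.resize(t[120:260,180:380],None,fx=3.5,fy=3.5,interpolation=cv2.INTER_CUBIC)[:,:,::-1])
s=env.snapshot("side"); cv2.imwrite("pics/s2.png",cv2.resize(s[150:310,220:420],None,fx=3.5,fy=3.5,interpolation=cv2.INTER_CUBIC)[:,:,::-1])
E
```

```text
time_s: 11.05
tool_pos: [0.5799, -0.1191, 0.1544]
orientation: [-3.14, -0.0, 1.395]
contact_force: [0.7, -1.2, 0.6]
gripper_width: 0.0848
grip_force: 0.0
go d=[ 11.82 -13.87   2.47] turn [ -0.1  -0.  -13.8] at [ 0.5799 -0.1191  0.1544] yaw 1.395
```

View pics/s2.png

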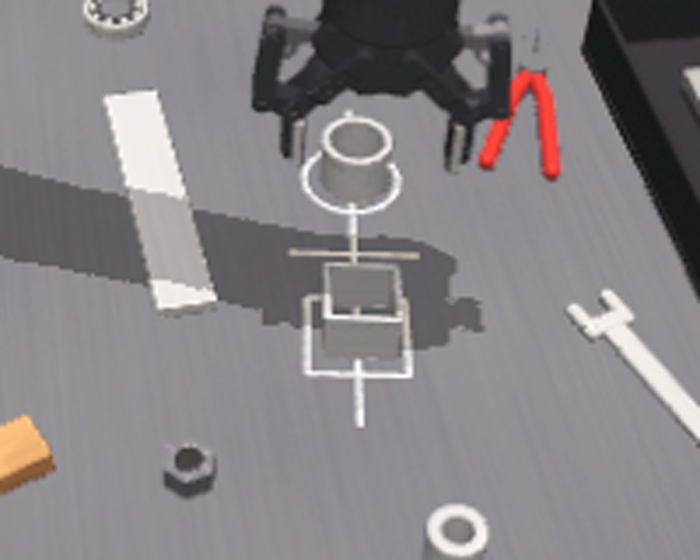

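The side crop shows the pipe standing inside the circle at crop (355,165) and the tube square within the chalk square at (362,315). Next is the bar. I'll measure the stubs once the arm is aside.

```bash
python3 -m inch '[11.8,-13.9,2.4,0,0,-13.8,8.5,11.8,-13.9,2.4,0,0,-13.8,8.5,11.8,-13.9,2.4,0,0,-13.8,8.5,11.8,-13.9,2.4,0,0,-13.8,8.5,11.8,-13.9,2.4,0,0,-13.8,8.5,11.8,-13.9,2.4,0,0,-13.8,8.5]'; python3 - <<'E'
from h import *
go(.4640,.0215,.02,np.radians(93.7))
t=env.snapshot("top"); cv2.imwrite("pics/t3.png",cv2.resize(t[120:260,180:380],None,fx=3.5,fy=3.5,interpolation=cv2.INTER_CUBIC)[:,:,::-1])
E
```

```text
time_s: 11.9
tool_pos: [0.4653, 0.0198, 0.1312]
orientation: [3.141, 0.001, 1.633]
contact_force: [-0.9, 0.1, -0.2]
gripper_width: 0.0852
grip_force: 0.0
go d=[ 0.19 -0.13 11.12] turn [ 0.   0.  -0.1] at [0.4653 0.0198 0.1312] yaw 1.633
```

View pics/t3.png

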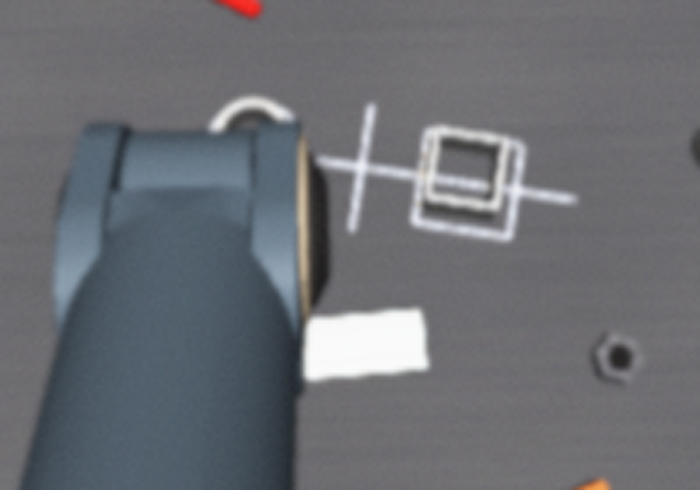

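```bash
python3 -m inch '[0.1,-0.1,5,0,0,0,5.2,0.1,-0.1,9,0,0,0,5.2,0.1,-0.1,10.6,0,0,0,5.2,0.1,-0.1,10.6,0,0,0,5.2,0.1,-0.1,10.6,0,0,0,5.2]'; python3 -c "
from h import *
print(plane('top',(313.1,168.6),.04))
go(.4640,.0215,.015,np.radians(93.7))
s=env.snapshot('side');cv2.imwrite('pics/s3.png',cv2.resize(s[140:270,210:360],None,fx=4,fy=4,interpolation=cv2.INTER_CUBIC)[:,:,::-1])"
```

```text
time_s: 12.58
tool_pos: [0.4646, 0.0218, 0.0264]
orientation: [3.139, -0.0, 1.635]
contact_force: [-0.0, 0.6, -0.5]
gripper_width: 0.0516
grip_force: 0.0
[[ 0.57951114 -0.11713413]]
go d=[-0.02 -0.06  1.14] turn [ 0.1 -0.  -0. ] at [0.4646 0.0218 0.0264] yaw 1.635
```

View pics/s3.png

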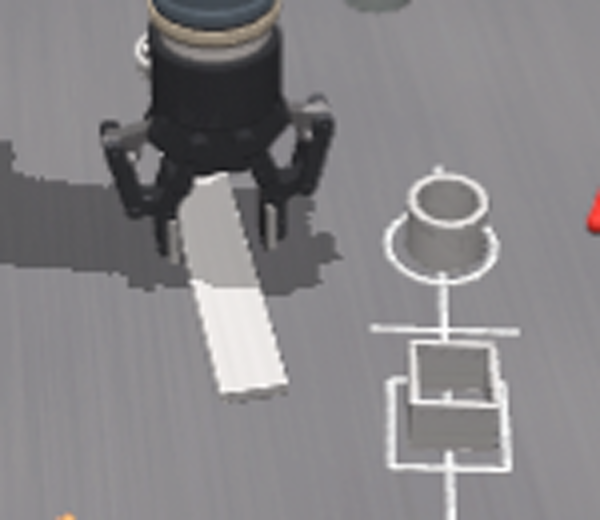

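The fingers straddle the bar near crop (220,235). The tube stands within about 4 mm of the square's centre. I'll go lower, feeling for the table.

```bash
python3 -m inch '[0,0,0.7,0,0,0,5.2,0,0,1.1,0,0,0,5.2,0,0,1.1,0,0,0,5.2]'; python3 -m inch '[0,0,0.2,0,0,0,5.2,0,0,0.2,0,0,0,5.2]'
```

```text
time_s: 13.0
tool_pos: [0.4631, 0.022, 0.0141]
orientation: [-3.141, -0.0, 1.636]
contact_force: [-0.0, -0.7, -0.6]
gripper_width: 0.0522
grip_force: 0.0
time_s: 13.25
tool_pos: [0.4633, 0.022, 0.0122]
orientation: [-3.141, -0.0, 1.636]
contact_force: [-0.3, 0.7, 1.1]
gripper_width: 0.0519
grip_force: 0.0
```

```bash
python3 -m inch '[0,0,0,0,0,0,3,0,0,0,0,0,0,3,0,0,0,0,0,0,3,0,0,0,0,0,0,3,0,0,0,0,0,0,3]' 80; python3 -m inch '[0,0,-3,0,0,0,3,0,0,-6,0,0,0,3,0,0,-6,0,0,0,3,0,0,-6,0,0,0,3]' ; python3 -c "
from h import *
go(.594,-.047,.11,np.radians(79.9))
s=env.snapshot('side');cv2.imwrite('pics/s4.png',cv2.resize(s[120:270,210:360],None,fx=4,fy=4,interpolation=cv2.INTER_CUBIC)[:,:,::-1])"
```

```text
time_s: 13.88
tool_pos: [0.4634, 0.022, 0.0128]
orientation: [3.141, -0.0, 1.636]
contact_force: [-0.2, -0.4, 5.3]
gripper_width: 0.0374
grip_force: 79.8
time_s: 14.38
tool_pos: [0.462, 0.022, 0.0711]
orientation: [-3.139, 0.0, 1.636]
contact_force: [-0.1, -0.2, -7.1]
gripper_width: 0.0368
grip_force: 83.9
go d=[-7.75 12.71 -3.92] turn [-0.1  0.  13.8] at [0.462  0.022  0.0711] yaw 1.636
```

View pics/s4.png

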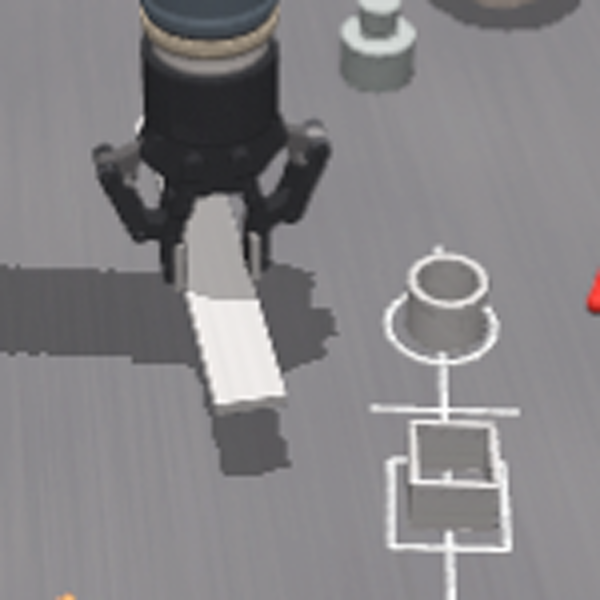

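The bar is held level; the pipe and tube are undisturbed.

```bash
python3 -m inch '[0,0,-4,0,0,0,3,-7.7,12.7,-4,0,0,13.8,3,-7.7,12.7,-4,0,0,13.8,3,-7.7,12.7,-4,0,0,13.8,3,-7.7,12.7,-4,0,0,13.8,3,-7.7,12.7,-4,0,0,13.8,3,-7.7,12.7,-4,0,0,13.8,3]' ; python3 -c "
from h import *
go(.594,-.047,.055,np.radians(79.9))"
```

```text
time_s: 15.3
tool_pos: [0.5937, -0.0458, 0.1114]
orientation: [-3.139, -0.0, 1.396]
contact_force: [-1.0, 0.5, -6.3]
gripper_width: 0.0373
grip_force: 84.0
go d=[-0.12  0.07  5.64] turn [-0.1 -0.   0.1] at [ 0.5937 -0.0458  0.1114] yaw 1.396
```

```bash
python3 -m inch '[-0.1,0,3,0,0,0,3,-0.1,0,5,0,0,0,3,-0.1,0,5.4,0,0,0,3,-0.1,0,5.4,0,0,0,3]' ; python3 - <<'E'
from h import *
go(.594,-.047,.0535,np.radians(79.9))
s=env.snapshot('side');cv2.imwrite('pics/s5.png',cv2.resize(s[150:290,250:400],None,fx=4,fy=4,interpolation=cv2.INTER_CUBIC)[:,:,::-1])
E
```

```text
time_s: 15.8
tool_pos: [0.595, -0.0476, 0.0584]
orientation: [3.142, -0.0, 1.395]
contact_force: [-0.2, -0.9, -6.9]
gripper_width: 0.0372
grip_force: 83.9
go d=[ 0.04 -0.11  0.49] turn [ 0. -0.  0.] at [ 0.595  -0.0476  0.0584] yaw 1.395
```

View pics/s5.png

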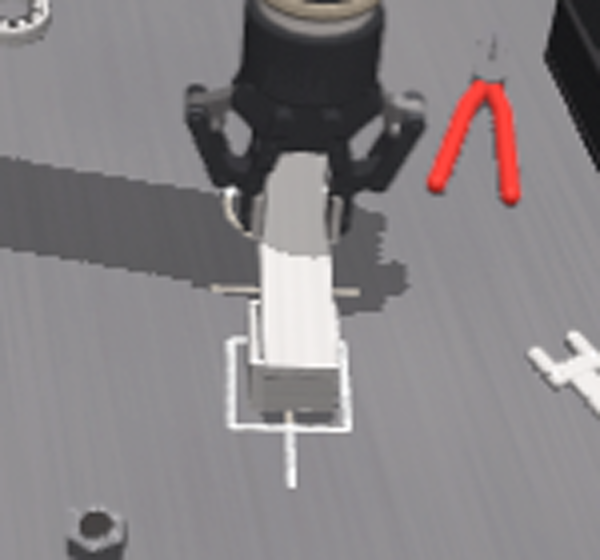

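The bar is lined up just above both stubs.

```bash
python3 -m inch '[0,-0.1,0.3,0,0,0,3,0,-0.1,0.4,0,0,0,3,0,-0.1,0.5,0,0,0,3,0,-0.1,0.5,0,0,0,3]'
```

```text
time_s: 16.35
tool_pos: [0.5939, -0.0474, 0.0533]
orientation: [3.142, -0.0, 1.395]
contact_force: [-0.6, -0.5, -6.4]
gripper_width: 0.0373
grip_force: 84.0
```

```bash
python3 -m inch '[0,0,0.1,0,0,0,3,0,0,0.1,0,0,0,3]';  python3 -m inch '[0,0,0.1,0,0,0,3,0,0,0.1,0,0,0,3]'
```

```text
time_s: 16.6
tool_pos: [0.5941, -0.0475, 0.0529]
orientation: [3.141, -0.0, 1.395]
contact_force: [-2.2, 1.6, 1.6]
gripper_width: 0.0374
grip_force: 84.8
time_s: 16.85
tool_pos: [0.5941, -0.0475, 0.0529]
orientation: [3.141, -0.001, 1.395]
contact_force: [-4.8, 0.7, 8.5]
gripper_width: 0.037
grip_force: 85.6
```

Contact. I'll release slowly (opening 5.5 cm) and rise.

```bash
python3 -m inch '[0,0,-0.1,0,0,0,3,0,0,-0.1,0,0,0,4.2,0,0,-0.1,0,0,0,5.6,0,0,-0.1,0,0,0,5.6,0,0,-0.1,0,0,0,5.6,0,0,-2,0,0,0,5.6,0,0,-6,0,0,0,6,0,0,-10,0,0,0,8.5,0,0,-14,0,0,0,8.5,0,0,-14,0,0,0,8.5]'; python3 -c "
from h import *
go(.6132,.3,.19,np.radians(100))"
```

```text
time_s: 18.1
tool_pos: [0.5964, -0.048, 0.1963]
orientation: [3.133, -0.002, 1.394]
contact_force: [0.2, -0.8, 0.4]
gripper_width: 0.0849
grip_force: 0.0
go d=[34.55 -4.46  0.66] turn [  0.5  -0.  -20.1] at [ 0.5964 -0.048   0.1963] yaw 1.394
```

```bash
python3 -m inch '[34.5,-4.4,0.6,0,0,0,8.5,34.5,-4.4,0.6,0,0,0,8.5,34.5,-4.4,0.6,0,0,0,8.5,34.5,-4.4,0.6,0,0,0,8.5,34.5,-4.4,0.6,0,0,0,8.5,34.5,-4.4,0.6,0,0,0,8.5,34.5,-4.4,0.6,0,0,0,8.5,34.5,-4.4,0.6,0,0,0,8.5]'; python3 - <<'E'
from h import *
print(plane('top',(134.7,158.1),.064), plane('side',(304.5,123.5),.064))
go(.6132,.3,.054)
t=env.snapshot("top"); cv2.imwrite("pics/t6.png",cv2.resize(t[120:240,200:380],None,fx=3.5,fy=3.5,interpolation=cv2.INTER_CUBIC)[:,:,::-1])
c=blobs("top",t,(215,145,345,190),175)[0]; r=cv2.minAreaRect(c); B=plane("top",cv2.boxPoints(r),.05); print(B.mean(0),B[1]-B[0],B[2]-B[1])
E
```

```text
time_s: 19.1
tool_pos: [0.611, 0.2984, 0.1851]
orientation: [-3.141, 0.002, 1.394]
contact_force: [1.2, -1.0, 0.6]
gripper_width: 0.0853
grip_force: 0.0
[[0.6078821  0.29527256]] [[0.60880569 0.27611835]]
go d=[ 0.22  0.19 13.11] at [0.611  0.2984 0.1851] yaw 1.394
[ 0.58156479 -0.0468319 ] [ 0.08363927 -0.00552905] [-0.02597262 -0.28009707]
```

View pics/t6.png

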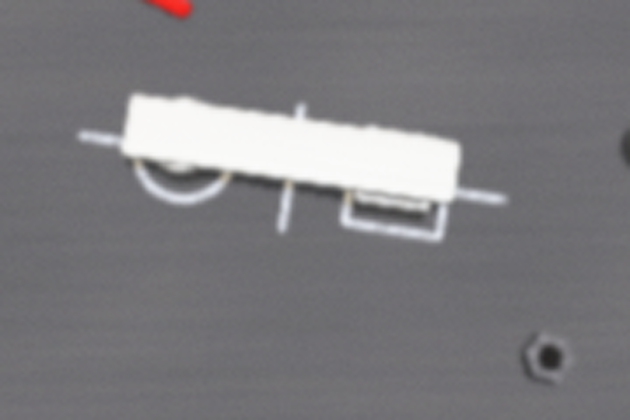

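The bar lies across both stubs along the line. Its corners put its centre at about full-image (283.3,162.1). Next is the weight's knob.

```bash
python3 -m inch '[0,0,5,0,0,0,8.5,0,0,10,0,0,0,7,0,0,13,0,0,0,7,0,0,13,0,0,0,7,0,0,13,0,0,0,7]'; python3 - <<'E'
from h import *
print('bar',plane('top',(283.3,162.1),.05))
go(.6105,.2975,.054)
s=env.snapshot('side');cv2.imwrite('pics/s6.png',cv2.resize(s[60:160,240:370],None,fx=5,fy=5,interpolation=cv2.INTER_CUBIC)[:,:,::-1])
E
```

```text
time_s: 19.77
tool_pos: [0.6124, 0.2991, 0.0571]
orientation: [3.139, -0.001, 1.393]
contact_force: [0.2, 1.2, 0.3]
gripper_width: 0.0697
grip_force: 0.0
bar [[ 0.59373101 -0.04797834]]
go d=[-0.19 -0.16  0.3 ] at [0.6124 0.2991 0.0571] yaw 1.393
```

View pics/s6.png

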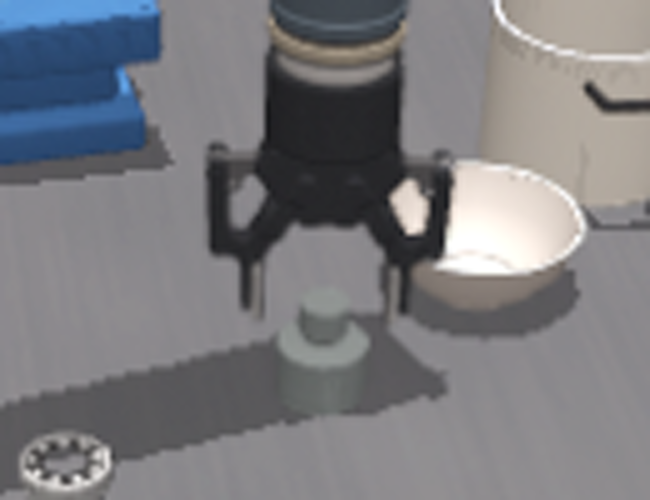

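The knob's top is at crop (325,300), between the fingertips at (258,318) and (392,315). I'll check how far along the tool's x it lies.

```bash
python3 - <<'E'
from h import *
print(plane('side',(305,120),.064),plane('side',(304.6,128.6),.036),plane('side',(304,138.5),0))
o,d=ray('side',(305,119.5)); 
E
```

```text
[[0.61339045 0.29342209]] [[0.61296466 0.29071315]] [[0.61288796 0.29149054]]
```

```bash
python3 -m inch '[-0.4,0,0.2,0,0,0,7,-0.4,0,0.2,0,0,0,7,-0.4,0,0.2,0,0,0,1.5,-0.4,0,0.2,0,0,0,1.5,-0.4,0,0.2,0,0,0,1.5,-0.4,0,0.2,0,0,0,1.5,-0.4,0,0.2,0,0,0,1.5,-0.4,0,0.2,0,0,0,1.5]' 80; python3 -m inch '[0,0,-4,0,0,0,1.5,0,0,-9,0,0,0,1.5,0,0,-12,0,0,0,1.5,0,0,-12,0,0,0,1.5]'; python3 - <<'E'
from h import *
go(.580,-.1185,.17,np.radians(79.9))
s=env.snapshot('side');cv2.imwrite('pics/s7.png',cv2.resize(s[30:150,240:370],None,fx=4,fy=4,interpolation=cv2.INTER_CUBIC)[:,:,::-1])
E
```

```text
time_s: 20.82
tool_pos: [0.6111, 0.2961, 0.0539]
orientation: [3.14, -0.001, 1.395]
contact_force: [2.4, -0.3, 4.3]
gripper_width: 0.0275
grip_force: 78.8
time_s: 21.32
tool_pos: [0.61, 0.2964, 0.1738]
orientation: [3.141, -0.001, 1.395]
contact_force: [-0.1, -0.4, -5.9]
gripper_width: 0.0274
grip_force: 80.9
go d=[-41.37   4.29   0.33] turn [ 0.  -0.1  0. ] at [0.61   0.2964 0.1738] yaw 1.395
```

View pics/s7.png

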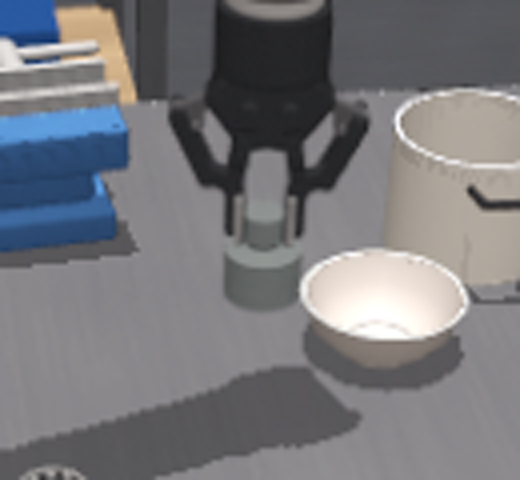

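The weight is held upright and clear of the bowl. I'll carry it over the tube.

```bash
python3 -m inch '[-10,1.1,0,0,0,0,1.5,-16,1.7,0,0,0,0,1.5,-22,2.3,0,0,0,0,1.5,-28,2.9,0,0,0,0,1.5,-34,3.5,0,0,0,0,1.5,-39,4,0,0,0,0,1.5,-41.4,4.3,0,0,0,0,1.5,-41.4,4.3,0,0,0,0,1.5,-41.4,4.3,0,0,0,0,1.5,-41.4,4.3,0,0,0,0,1.5]'; python3 - <<'E'
from h import *
go(.580,-.119,.112,np.radians(79.9))
E
```

```text
time_s: 22.62
tool_pos: [0.5796, -0.1169, 0.1718]
orientation: [-3.139, -0.001, 1.398]
contact_force: [-0.2, 0.6, -6.0]
gripper_width: 0.0275
grip_force: 80.8
go d=[-0.21  0.09  5.98] turn [-0.2 -0.   0.2] at [ 0.5796 -0.1169  0.1718] yaw 1.398
```

```bash
python3 -m inch '[-0.2,0,3,0,0,0,1.5,-0.2,0,5.5,0,0,0,1.5,-0.2,0,6,0,0,0,1.5,-0.2,0,6,0,0,0,1.5]'; python3 -m inch '[0,0,0.3,0,0,0,1.5,0,0,0.5,0,0,0,1.5,0,0,0.5,0,0,0,1.5]'; python3 -c "
from h import *
go(.580,-.119,.104,np.radians(79.9))"
```

```text
time_s: 23.12
tool_pos: [0.5801, -0.1204, 0.1134]
orientation: [-3.142, -0.0, 1.396]
contact_force: [-0.6, 0.4, -5.7]
gripper_width: 0.0276
grip_force: 80.8
time_s: 23.5
tool_pos: [0.5798, -0.1211, 0.1085]
orientation: [3.141, -0.0, 1.395]
contact_force: [-0.6, -0.3, -5.4]
gripper_width: 0.0274
grip_force: 80.8
go d=[ 0.21 -0.02  0.45] turn [ 0. -0.  0.] at [ 0.5798 -0.1211  0.1085] yaw 1.395
```

```bash
python3 -m inch '[0.1,0,0.2,0,0,0,1.5,0.1,0,0.35,0,0,0,1.5,0.1,0,0.35,0,0,0,1.5]'; python3 -m inch '[0,0,0.1,0,0,0,1.5,0,0,0.1,0,0,0,1.5]'
```

```text
time_s: 23.88
tool_pos: [0.5798, -0.1201, 0.1046]
orientation: [-3.141, -0.0, 1.395]
contact_force: [-0.4, 0.4, -5.8]
gripper_width: 0.0272
grip_force: 80.8
time_s: 24.12
tool_pos: [0.5801, -0.1202, 0.1039]
orientation: [3.141, -0.0, 1.395]
contact_force: [-0.4, -0.5, -5.0]
gripper_width: 0.0273
grip_force: 80.9
```

```bash
python3 -m inch '[0,0,0.1,0,0,0,1.5,0,0,0.1,0,0,0,1.5]'
```

```text
time_s: 24.38
tool_pos: [0.5803, -0.1202, 0.1037]
orientation: [3.141, -0.0, 1.395]
contact_force: [-1.2, 0.2, 4.7]
gripper_width: 0.027
grip_force: 81.7
```

```bash
python3 -m inch '[0,0,0,0,0,0,3,0,0,0,0,0,0,4.5,0,0,0,0,0,0,6,0,0,0,0,0,0,6,0,0,-3,0,0,0,6,0,0,-8,0,0,0,6.5,0,0,-12,0,0,0,7,0,0,-12,0,0,0,7]'; python3 - <<'E'
from h import *
go(.6015,-.2978,.12,np.radians(79.9))
s=env.snapshot('side');cv2.imwrite('pics/s8.png',cv2.resize(s[150:330,250:400],None,fx=3.3,fy=3.3,interpolation=cv2.INTER_CUBIC)[:,:,::-1])
E
```

```text
time_s: 25.38
tool_pos: [0.582, -0.1208, 0.2264]
orientation: [3.134, -0.001, 1.395]
contact_force: [-0.4, 0.4, -0.2]
gripper_width: 0.07
grip_force: 0.0
go d=[-17.09   4.94  10.67] turn [ 0.4 -0.   0. ] at [ 0.582  -0.1208  0.2264] yaw 1.395
```

View pics/s8.png

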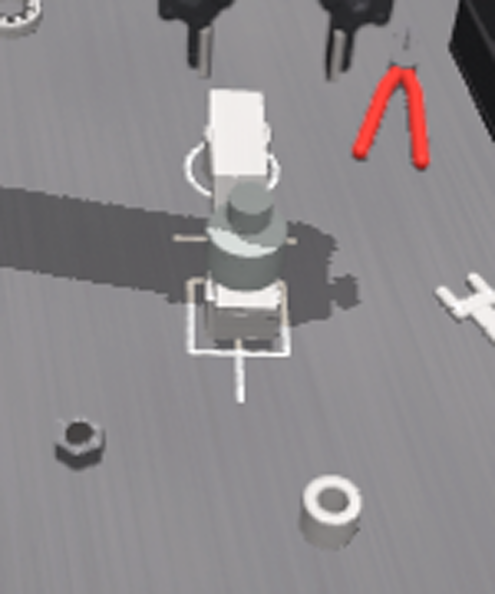

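The weight stands free on the bar above the tube (crop (247,235)). The bush is at crop (331,510).

```bash
python3 -m inch '[-17.1,4.9,0,0,0,0,7,-17.1,4.9,0,0,0,0,7,-17.1,4.9,0,0,0,0,7,-17.1,4.9,10.6,0,0,0,7,-17.1,4.9,10.6,0,0,0,7,-17.1,4.9,10.6,0,0,0,7,-17.1,4.9,10.6,0,0,0,7]'; python3 - <<'E'
from h import *
go(.6015,-.2978,.018,np.radians(79.9))
E
```

```text
time_s: 26.3
tool_pos: [0.5988, -0.2975, 0.1177]
orientation: [3.14, 0.001, 1.395]
contact_force: [0.1, -1.3, -0.1]
gripper_width: 0.0703
grip_force: 0.0
go d=[0.03 0.26 9.97] turn [0.1 0.  0. ] at [ 0.5988 -0.2975  0.1177] yaw 1.395
```

```bash
python3 -m inch '[0,0.1,5,0,0,0,7,0,0.1,9,0,0,0,7,0,0.1,9.9,0,0,0,7,0,0.1,9.9,0,0,0,7,0,0.1,9.9,0,0,0,2.5,0,0.1,9.9,0,0,0,2.5,0,0.1,9.9,0,0,0,2.5,0,0.1,9.9,0,0,0,2.5,0,0.1,9.9,0,0,0,2.5,0,0.1,9.9,0,0,0,2.5]' 50;  python3 -m inch '[0,0,-5,0,0,0,2.5,0,0,-10,0,0,0,2.5,0,0,-15,0,0,0,2.5,0,0,-20,0,0,0,2.5,0,0,-20,0,0,0,2.5,0,0,-20,0,0,0,2.5]'; python3 - <<'E'
from h import *
go(.594,-.0475,.218,np.radians(79.9))
E
```

```text
time_s: 27.55
tool_pos: [0.6006, -0.2979, 0.0201]
orientation: [3.138, 0.001, 1.395]
contact_force: [-1.1, 0.6, 4.9]
gripper_width: 0.0338
grip_force: 49.5
time_s: 28.3
tool_pos: [0.5986, -0.2968, 0.2173]
orientation: [-3.141, -0.001, 1.395]
contact_force: [0.8, 0.3, -1.7]
gripper_width: 0.0339
grip_force: 50.6
go d=[24.46 -4.82 -0.05] turn [-0.1 -0.   0. ] at [ 0.5986 -0.2968  0.2173] yaw 1.395
```

```bash
python3 -m inch '[24.4,-4.8,0,0,0,0,2.5,24.4,-4.8,0,0,0,0,2.5,24.4,-4.8,0,0,0,0,2.5,24.4,-4.8,0,0,0,0,2.5,24.4,-4.8,0,0,0,0,2.5,24.4,-4.8,0,0,0,0,2.5,24.4,-4.8,0,0,0,0,2.5,24.4,-4.8,0,0,0,0,2.5]'; python3 - <<'E'
from h import *
go(.594,-.0475,.08,np.radians(79.9))
E
```

```text
time_s: 29.3
tool_pos: [0.5945, -0.0504, 0.2175]
orientation: [-3.141, 0.001, 1.392]
contact_force: [0.3, 0.8, -0.9]
gripper_width: 0.0339
grip_force: 50.6
go d=[ 0.28 -0.09 13.75] turn [-0.   0.  -0.2] at [ 0.5945 -0.0504  0.2175] yaw 1.392
```

```bash
python3 -m inch '[0.2,0,5,0,0,0,2.5,0.2,0,10,0,0,0,2.5,0.2,0,13,0,0,0,2.5,0.2,0,13.7,0,0,0,2.5,0.2,0,13.7,0,0,0,2.5]'; python3 - <<'E'
from h import *
go(.594,-.0475,.0715,np.radians(79.9))
s=env.snapshot('side');cv2.imwrite('pics/s9.png',cv2.resize(s[130:270,250:400],None,fx=4,fy=4,interpolation=cv2.INTER_CUBIC)[:,:,::-1])
E
```

```text
time_s: 29.92
tool_pos: [0.5956, -0.0474, 0.0813]
orientation: [3.141, 0.0, 1.394]
contact_force: [0.7, -0.2, -1.0]
gripper_width: 0.0342
grip_force: 50.5
go d=[-0.04 -0.15  0.98] turn [ 0.  0. -0.] at [ 0.5956 -0.0474  0.0813] yaw 1.394
```

View pics/s9.png

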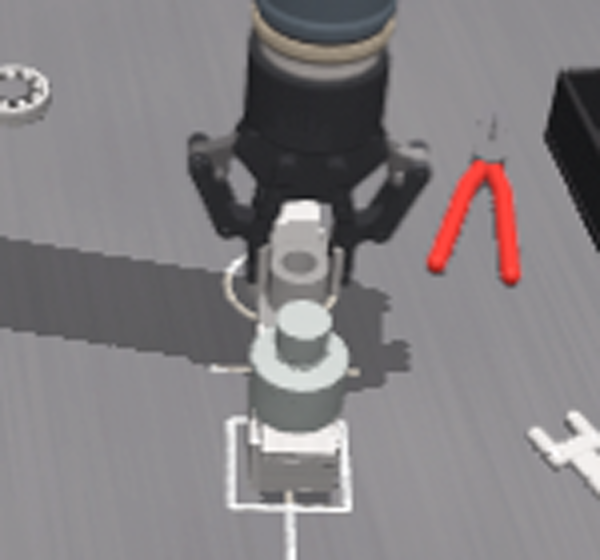

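The bush (crop (300,265)) is held upright over the middle of the bar, clear of the weight. Lowering.

```bash
python3 -m inch '[0,-0.1,0.6,0,0,0,2.5,0,-0.1,0.9,0,0,0,2.5,0,-0.1,0.9,0,0,0,2.5]'; python3 -m inch '[0,0,0.1,0,0,0,2.5,0,0,0.1,0,0,0,2.5]'
```

```text
time_s: 30.35
tool_pos: [0.5941, -0.0463, 0.0719]
orientation: [3.142, -0.0, 1.395]
contact_force: [0.6, -1.4, -2.5]
gripper_width: 0.0341
grip_force: 50.5
time_s: 30.6
tool_pos: [0.5941, -0.0464, 0.0708]
orientation: [3.142, -0.0, 1.395]
contact_force: [0.8, -0.1, -0.8]
gripper_width: 0.0339
grip_force: 50.5
```

```bash
python3 -m inch '[0,0,0.1,0,0,0,2.5,0,0,0.1,0,0,0,2.5]'
```

```text
time_s: 30.85
tool_pos: [0.5942, -0.0465, 0.0701]
orientation: [3.141, -0.0, 1.395]
contact_force: [-0.9, 0.1, 1.5]
gripper_width: 0.034
grip_force: 50.8
```

Touching (+1.5 N against −1 N hanging). Release, rise and move aside.

```bash
python3 -m inch '[0,0,0.0,0,0,0,3.8,0,0,0,0,0,0,5,0,0,0,0,0,0,6,0,0,0,0,0,0,6,0,0,-2,0,0,0,6,0,0,-6,0,0,0,6,0,0,-12,0,0,0,6,20,0,-14,0,0,0,6,20,0,-14,0,0,0,6,20,0,-14,0,0,0,6,20,0,-14,0,0,0,6,20,0,-14,0,0,0,6,20,0,-14,0,0,0,6]'; python3 - <<'E'
from h import *
t=env.snapshot("top");s=env.snapshot('side')
a=cv2.resize(t[125:240,205:355],None,fx=2.6,fy=2.6,interpolation=cv2.INTER_CUBIC);b=cv2.resize(s[150:300,250:400],None,fx=2.6,fy=2.6,interpolation=cv2.INTER_CUBIC)
o=np.zeros((390,780,3),np.uint8);o[:a.shape[0],:390]=a[:,:390];o[:,390:]=b; cv2.imwrite("pics/f.png",o[:,:,::-1])
E
```

```text
time_s: 32.48
tool_pos: [0.629, 0.1476, 0.2097]
orientation: [-3.141, 0.001, 1.391]
contact_force: [0.3, -0.5, -0.8]
gripper_width: 0.06
grip_force: 0.0
```

View pics/f.png

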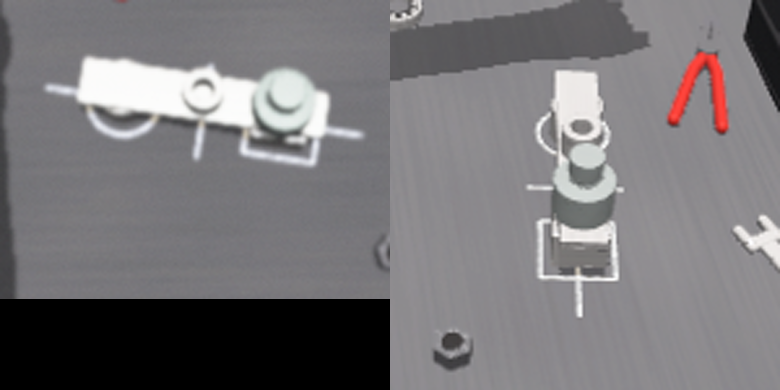

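Everything stands: the bush is at crop (202,91) and the weight at (284,101). One numeric check before handing in.

```bash
python3 - <<'E'
from h import *
b=plane('top',(282.7,160),.08)[0]; w=plane('top',(314.2,163.8),.086)[0]; print(b,w)
if np.hypot(*(b-[.5937,-.048]))<.008 and np.hypot(*(w-[.580,-.119]))<.011: print(env.job_done())
E
```

```text
[ 0.5909089  -0.04633904] [ 0.57945495 -0.11582064]
the job is handed in; nothing more can be done
None
```

The job is handed in: pipe and tube stand in their chalk marks, the bar lies across both, the weight is over the tube and the bush is on the bar's middle, all released; I saw no sign that the bearing or nut moved, though I did not re-measure them, and no verdict came back.

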